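Index the filming turntable and lock its clamp to torque

ROBOT

A 6-joint arm with a two-finger parallel gripper is mounted at the origin on the work surface. World frame = base frame: x ahead of the robot, y to its left, z up, the work surface at z = 0. Lengths are in m, angles in degrees, forces in N, time in s.
With the tool pointing down it reaches from about 0.425 to 0.95 m from the base axis. Payload 14.7 kg.
Tool frame: the origin (TCP) lies midway between the tips of the shut fingers; the grasp point (between the pads) lies 19 mm behind it; z points along the fingers, y is the direction in which the jaws open and shut (so a half turn about z gives the same grasp; the last joint's range is limited). The gripper opens to 85 mm and grips with 20 to 120 N. Pads are 22 mm wide; open, the fingers measure 114 mm over their backs; the gripper's body (76 mm by 85 mm) begins 54 mm behind the grasp point. The pads swing forward as they close: fully open they stand 13 mm farther back than shut.
Start: joints at [68.205, 27.513, 91.461, -0, 61.026, -2.67], TCP at [0.213, 0.614, 0.231] pointing down, gripper open.
Joint ranges: [-157.49, 157.49], [-46.99, 117.5], [13.45, 153.17], [-89.5, 269.5], [5.16, 153.95], [-167.48, 167.48]. Speed limits (degrees/s): [108.29, 108.29, 136.94, 172.46, 172.46, 172.46].

INTERFACE

Orientations are given as a 3x3 rotation matrix whose columns are the frame's x, y, z axes.
In Python, from cell import telemetry, cams, r gives the robot as it stands. The module is installed in compiled form; this text tells all that it offers.
- The arm moves only by the tool servo_tool, never from a script. Its argument "series" is a list that holds one entry, the list of rows, each a list of 4 numbers: the shift along the tool's x, y, z in mm, then the turn about the tool's z in degrees. In form: [[[tx, ty, tz, twist], ...]]. A call has 1 to 10 rows; each row is the pose to reach, as a shift and turn from the pose commanded when the call began, along the tool's axes at that moment; what a row does not reach only later rows make up. A row lasts 1/8 s, in which the tool goes at most 62.5 mm and 10.7 degrees, less where a joint would pass 70% of its speed; a pose out of reach is approached as far as the arm can. A call with a gripper value outside its range is refused whole. "grip" is the opening, from -1 (shut) to 1 (fully open), set as the call begins (left out, the last holds). The fingers move at their own pace and stop on an object; "newtons" is the grip in N (left out, the last holds). Time passes only in rows, so rows that repeat a pose let the fingers close. It gives the time, the measured TCP pose, the force and the opening at its end, in the units of the state.
- telemetry.state(): the state, without advancing time (a new reading comes with each control period).
- cams.capture(name): name is "scene" or "top" or "wrist"; returns a dict with "img" (384x512x3 uint8, blue, green, red), "fovy" (degrees; the focal length in pixels is half the picture's height over the tangent of half this angle, whatever the lens; pixels are square), "cx", "cy" (the principal point, pixels), "position" and "orientation" of the camera in the world; the wrist camera has in their place "mount" (4x4, takes a point from camera to tool coordinates, whose origin is the TCP and whose axes are the flange's). Camera axes: x right, y down, z forward; pixel columns grow to the right and rows downward; lengths in m; the calibration is good to about 2 mm. A picture is of the moment at which its call begins: read the wrist's pose just before it. There is no depth.
- r.job_done(): hands the job in, once; it reports no verdict.
The state is a dict: "time": time; "joint_pos": joint angles; "joint_velocities": joint speeds; "joint_efforts": joint torques, N m; "ee_pos": TCP position; "tool_rot": TCP orientation; "force": force on the tool from outside, world axes, zero at the start; "wrist_torque": the same for the moment, N m; "finger_gap": finger opening in m.
Only numpy, scipy, OpenCV 4.12 (cv2) and the standard library are available. Lean on these libraries where they do the work, as an engineer would, in place of code of your own. Each camera call takes 0.05 s, during which the arm holds its last target. There are 200 camera calls.

TASK

Index the filming turntable for the next shot: turn its handwheel two full turns clockwise (seen from above), without touching the turntable or the toy van riding on it. Then tighten the clamp screw clockwise with its torque handle until it turns no further and the red pointer stands in the green band (1.1 to 2.0 N m), hold it steady there for about two seconds to see that it holds, never into the red, then let the handle spring back and leave the clamp tight. Leave the other things on the bench where they are.

Things in the scene. Friction and masses are not known exactly. Their poses are not given: they have to be found in the camera images.
- unit: Turntable unit fixed to the bench: wooden board 360 x 560 mm, 18 mm thick, with blue blocks. Origin on the bench surface under the turntable's axis; x points away from the front edge, y to the clamp side, z up. In this frame the handwheel axis is at (-120, -180) mm and the clamp screw axis at (-50, 150) mm. The unit stands anywhere within a few cm and is turned by up to 0.3 rad.
- turntable: White disc, 220 mm diameter, 14 mm thick, origin on its axis at its underside (44 mm above the bench), with a red arrow; geared to the handwheel 8:1, so one turn of the wheel moves it 45 degrees counterclockwise. Do not touch.
- handwheel (a joint): Turn of the black handwheel (130 mm diameter, upright axis) since the start, rad, growing clockwise seen from above; 0 at start, two full turns are 12.57. Light friction (about 1.5 N at the grip), stays where it is left.
- crank_grip (a point): Middle of the red crank grip: upright round grip, 24 mm diameter, 57 mm tall, from 69 to 126 mm above the bench (this point 99 mm above the bench), 50 mm from the handwheel axis. It spins freely on its own pin, so a gripper may hold it from above without turning. The handwheel starts at any angle.
- handle (a joint): Wind-up of the sprung torque handle against the screw, rad, 0 when unloaded, growing as the handle is pulled clockwise: 10 N m/rad, so 0.11 to 0.20 is the green band (1.1 to 2.0 N m, 10 to 18 N at the grip), 0.25 and more is red (too tight). While the screw still turns freely it reads about 0.03 (3 N at the grip).
- clamp_axis (a point): Point on the upright clamp screw axis (steel hub, 36 mm diameter), 96 mm above the bench, fixed to the unit. The screw starts loose, 0.35 to 0.7 rad before its stop. The stop lies where the handle points 103 to 117 degrees counterclockwise from the unit's x axis; it differs each time, so it must be felt. The screw stays where it is left; pushing the grip back with over 3 N loosens it.
- handle_grip (a point): Middle of the orange grip at the end of the aluminium torque handle: upright round post fixed to the handle, 24 mm diameter, 57 mm tall, from 61 to 118 mm above the bench (this point 96 mm above it), 110 mm from the clamp screw axis. The handle swings clockwise, seen from above, to tighten.
- van: Green and yellow toy van, 118 x 58 x 66 mm, loose on the turntable near its centre; origin at the underside.
- jar: Glass jar with steel lid, 72 mm diameter, 95 mm tall, standing on the unit's board between handwheel and clamp. Leave alone.
- lens: Black camera lens standing on end, 72 mm diameter, 75 mm tall. Leave alone.
- tape: Blue roll of tape lying flat, 100 mm diameter, 25 mm high. Leave alone.
- driver: Screwdriver lying on the bench, 190 mm long. Leave alone.
- meter: Grey light meter, 70 x 120 x 30 mm, lying. Leave alone.
- marker: Black marker, 135 mm long, lying. Leave alone.
There are look-alikes about, which are no part of the job. There is more than one size of the van; the job needs the smaller.

How it is judged (in metres and radians):
On the way, in this order (a step that is already met when the one before it is completed fails the run):
1. the handwheel stands two full turns clockwise from its start (within 0.25 rad), with the clamp handle not loaded yet (value of joint handwheel between 12.32 and 12.82 rad and value of joint handle below 0.02 rad), for 0.3 s.
2. the clamp is held in the green band (wind-up 0.11 to 0.20 rad), still, for a second (value of joint handle between 0.11 and 0.2 rad and velocity of joint handle between -0.1 and 0.1 rad/s), for 1 s.
At the end, for the whole second after the job is handed in: The handwheel stands 12.57 rad clockwise of its start (within 0.25), the clamp handle is unloaded (below 0.02 rad) and left at its tight end (its grip more than -108 mm along the unit's x axis), and the van stands upright on the turntable within 45 mm of its axis, all at rest (all of step 1 and x of handle_grip in the frame of unit above -0.108 m and velocity of joint handwheel below 0.1 rad/s and linear speed of van below 0.02 m/s and horizontal distance between van and turntable below 0.045 m and angle between van's own z axis and vertical below 0.15 rad); the robot touches nothing.
It fails at once if the clamp is over-tightened into the red (wind-up over 0.25 rad) (value of joint handle above 0.25 rad).
It fails at once if the robot touches the turntable or the van (contact force between any of the arm, the fingers and turntable above 1 N or contact force between any of the arm, the fingers and van above 1 N).
It fails at once if the jar, lens, tape, screwdriver, meter or marker is shifted by more than 25 mm (distance of any of jar, lens, tape, driver, meter, marker from where it was at the start of the episode above 0.025 m).
It also fails if it takes over 72 s, if anything falls off the work surface, if the arm or the gripper's body presses on something with over 40 N, if the wrist force passes 120 N, or if a joint passes its speed limit or range.

## Working session

There is one attempt and no reset: what is moved stays moved. The work goes in short steps, Python scripts to look and compute and a tool call to move; the robot and the scene stay as the last step left them, time stands still between calls to the robot, and variables do not carry over. Pictures are saved under pics/ and viewed, about 8 in all and at most 12, crops included, and the job is handed in when it is done.

Besides the shell and the picture viewer there is one more tool, called after "Call:" as a command line: name --argument value ..., lists and objects as JSON in quotes. servo_tool: Moves the arm, as the interface text tells. Its arguments: {"type":"object","properties":{"series":{"type":"array","items":{"type":"array","items":{"type":"array","items":{"type":"number"}}}},"grip":{"type":"number"},"newtons":{"type":"number"}},"required":["series"]}

```bash
mkdir -p pics
python3 - <<'E'
from cell import telemetry,cams,r
import cv2,pickle,numpy as np
s=telemetry.state();print(s['time'],s['ee_pos'],np.round(s['tool_rot'],3).tolist(),s['finger_gap'],s['force'])
ims=[]
for n in("scene","top","wrist"):
    c=cams.capture(n);pickle.dump(c,open(f'pics/{n}0.pkl','wb'));cv2.imwrite(f'pics/{n}0.png',c['img']);
    print(n,{k:np.round(v,3).tolist() for k,v in c.items() if k!='img'})
E
```

```text
0.0 [0.21275636 0.61373273 0.23064284] [[-0.945, 0.328, -0.0], [0.328, 0.945, -0.001], [0.0, -0.001, -1.0]] 0.08529283688928409 [-0.33705176 -0.42339436  0.00563053]
scene {'fovy': 57.518, 'cx': 254.897, 'cy': 187.637, 'position': [1.096, 0.06, 0.828], 'orientation': [[-0.08, 0.745, -0.662], [0.997, 0.07, -0.042], [0.015, -0.663, -0.748]]}
top {'fovy': 48.701, 'cx': 248.776, 'cy': 189.69, 'position': [0.179, 0.007, 1.28], 'orientation': [[0.076, -0.973, 0.217], [-0.997, -0.076, 0.01], [0.006, -0.217, -0.976]]}
wrist {'fovy': 66.921, 'cx': 253.884, 'cy': 185.802, 'mount': [[0.0, -0.957, -0.289, 0.074], [1.0, 0.0, -0.001, -0.001], [0.001, -0.289, 0.957, -0.143], [0.0, 0.0, 0.0, 1.0]]}
```

View pics/top0.png

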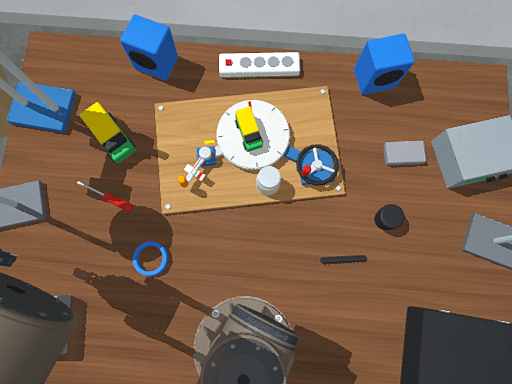

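View pics/scene0.png

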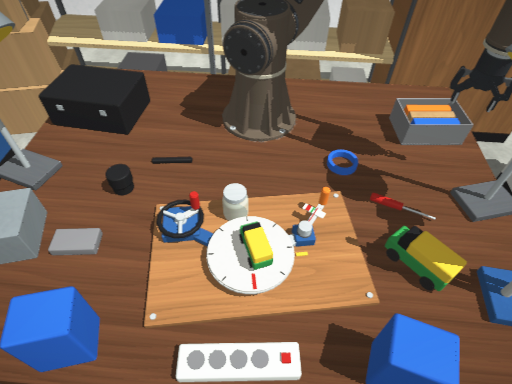

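Candidates:
- **Crank grip:** the red post on the black wheel, top (305,172), scene (194,198). Red look-alikes are the turntable arrow, the red part of the torque gauge, the screwdriver and the power-strip switch.
- **Handle grip:** the orange post, top (183,181), scene (325,195). Look-alikes are the orange items in the bin.
- **Van:** the small one is on the disc at (249,128). The large one at (107,130) is no part of the job.

Next I measure these and make one close crop.

```bash
cat > h.py <<'E'
import numpy as np,cv2,pickle
def ray(c,u,v):
    f=c['img'].shape[0]/2/np.tan(np.radians(c['fovy'])/2)
    d=np.array([(u-c['cx'])/f,(v-c['cy'])/f,1.]); d=np.asarray(c['orientation'])@d
    return np.asarray(c['position']),d/np.linalg.norm(d)
def plane(c,u,v,z):
    p,d=ray(c,u,v); return p+d*(z-p[2])/d[2]
def tri(a,b):
    (p,d),(q,e)=a,b
    s=np.linalg.lstsq(np.stack([d,-e],1),q-p,rcond=None)[0]
    x,y=p+s[0]*d,q+s[1]*e; return (x+y)/2,np.linalg.norm(x-y)
def blobs(c,lo,hi,roi,mn=4):
    x0,y0,x1,y1=roi
    m=cv2.inRange(cv2.cvtColor(c['img'],cv2.COLOR_BGR2HSV),lo,hi)
    k=np.zeros_like(m);k[y0:y1,x0:x1]=m[y0:y1,x0:x1]
    n,l,s,ce=cv2.connectedComponentsWithStats(k)
    return [(ce[i].round(1).tolist(),s[i].tolist()) for i in range(1,n) if s[i,4]>=mn],l
E
python3 - <<'E'
from h import *
T=pickle.load(open('pics/top0.pkl','rb'));S=pickle.load(open('pics/scene0.pkl','rb'))
R=((0,150,90),(6,255,255));O=((8,150,120),(18,255,255))
print('redT',blobs(T,*R,(290,155,325,190))[0]);print('redS',blobs(S,*R,(180,180,210,220))[0])
print('orT',blobs(T,(8,200,150),(20,255,255),(170,165,200,195))[0]);print('orS',blobs(S,(8,200,150),(20,255,255),(310,180,340,215))[0])
W=((0,0,170),(180,60,255))
for roi in((150,95,175,115),(315,80,340,105),(325,175,350,200),(158,195,180,215),(205,95,300,175)): print('wT',blobs(T,*W,roi)[0])
for roi in((140,305,170,330),(355,285,385,305),(325,185,345,200)): print('wS',blobs(S,*W,roi)[0])
a=cv2.resize(T['img'][75:220,145:350],None,fx=3.9,fy=3.9,interpolation=cv2.INTER_CUBIC)
b=cv2.resize(S['img'][180:320,140:380],None,fx=3.33,fy=3.33,interpolation=cv2.INTER_CUBIC)
cv2.imwrite('pics/cT.png',a);cv2.imwrite('pics/cS.png',b)
E
```

```text
redT [([305.9, 170.8], [301, 166, 10, 11, 70])]
redS [([194.3, 199.5], [189, 191, 11, 19, 153])]
orT [([182.3, 181.4], [178, 176, 9, 11, 39])]
orS [([323.5, 197.3], [320, 188, 9, 17, 85])]
wT [([160.1, 107.6], [158, 106, 5, 5, 18])]
wT [([322.1, 90.8], [320, 89, 5, 5, 19])]
wT [([337.9, 187.6], [336, 186, 5, 4, 17])]
wT [([167.2, 205.9], [165, 204, 6, 5, 23])]
wT [([252.9, 136.7], [215, 100, 75, 75, 3089]), ([207.1, 151.8], [205, 146, 6, 12, 56])]
wS [([152.5, 316.1], [150, 313, 6, 7, 33])]
wS [([369.5, 294.5], [367, 292, 6, 6, 28])]
wS [([335.5, 195.1], [333, 194, 6, 4, 15])]
```

View pics/cT.png

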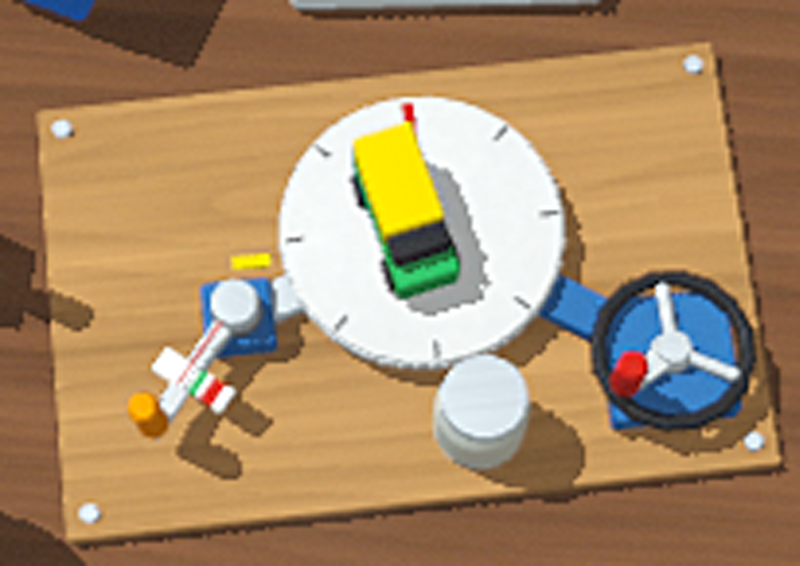

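View pics/cS.png

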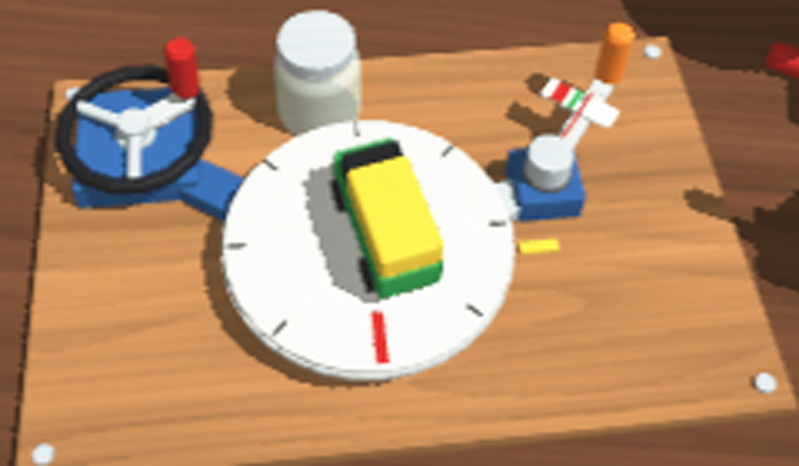

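The close crops confirm the choices: the red crank grip is the post on the black wheel (top crop 628,372), and the orange post is at the end of the torque handle (148,413). The small van is on the disc. Now the poses.

Run:
```python
from h import *
T=pickle.load(open('pics/top0.pkl','rb'));S=pickle.load(open('pics/scene0.pkl','rb'))
P=[plane(T,u,v,.02)[:2] for u,v in((160.1,107.6),(322.1,90.8),(337.9,187.6),(167.2,205.9))]
for p in P: print(p.round(4))
ya=[np.arctan2(*(-(P[1]-P[0]))[[0,1]]),0]
v1=P[0]-P[1];v2=P[3]-P[2]   # +y dir
v3=P[0]-P[3];v4=P[1]-P[2]   # +x dir
ang=[np.arctan2(-v[0],v[1]) for v in(v1,v2)]+[np.arctan2(v[1],v[0]) for v in(v3,v4)]
print('yaw',np.degrees(ang),[np.linalg.norm(v) for v in(v1,v2,v3,v4)])
yaw=np.mean(ang)
# disc
for c,roi in((T,(205,95,300,175)),(S,(195,205,305,300))):
    m=cv2.inRange(cv2.cvtColor(c['img'],cv2.COLOR_BGR2HSV),(0,0,150),(180,40,255))
    k=np.zeros_like(m);x0,y0,x1,y1=roi;k[y0:y1,x0:x1]=m[y0:y1,x0:x1]
    k=cv2.morphologyEx(k,cv2.MORPH_OPEN,np.ones((5,5)))
    cs=max(cv2.findContours(k,cv2.RETR_EXTERNAL,cv2.CHAIN_APPROX_NONE)[0],key=cv2.contourArea)
    h=cv2.convexHull(cs)[:,0]
    W=np.array([plane(c,u,v,.058)[:2] for u,v in h])
    (cc,rr)=cv2.minEnclosingCircle((W*1000).astype(np.float32));
    A=np.c_[2*W,np.ones(len(W))];q=np.linalg.lstsq(A,(W**2).sum(1),rcond=None)[0]
    print('disc',q[:2],np.sqrt(q[2]+q[:2]@q[:2]),cc,rr)
    if c is T:o1=q[:2]
Rz=np.array([[np.cos(yaw),-np.sin(yaw)],[np.sin(yaw),np.cos(yaw)]])
red,e=tri(ray(T,305.9,170.8),ray(S,194.3,199.5));print('red',red,e)
org,e=tri(ray(T,182.3,181.4),ray(S,323.5,197.3));print('org',org,e)
print('board c',np.mean(P,0),'wheel',o1+Rz@[-.12,-.18],'clamp',o1+Rz@[-.05,.15])
for n,(u,v) in dict(wheelhub=(145+675/3.9,75+350/3.9),clamphub=(145+237/3.9,75+305/3.9)).items(): print(n,plane(T,u,v,.10 if n[0]=='c' else .075))
```

```text
[0.7039 0.3208]
[ 0.8023 -0.1904]
[ 0.487  -0.2508]
[0.3905 0.261 ]
yaw [10.89034359 10.67383317 10.79041959 10.84097575] [np.float64(0.5205740707006965), np.float64(0.5208576100982909), np.float64(0.31904529692937694), np.float64(0.32101315317884277)]
disc [0.61812271 0.01961351] 0.1166875911031184 (611.4488525390625, 11.513723373413086) 128.49520874023438
disc [0.61855648 0.02125674] 0.11958736285851777 (609.7905883789062, 13.431623458862305) 135.38172912597656
red [ 0.50987351 -0.14021257  0.0999279 ] 0.0014394262171998364
org [0.45508845 0.21263315 0.08280465] 0.001168029887800277
board c [0.59594699 0.03514699] wheel [ 0.53397303 -0.17968232] clamp [0.54090382 0.15758903]
wheelhub [ 0.53827525 -0.17904871  0.075     ]
clamphub [0.54020409 0.15164682 0.1       ]
```

Run:
```python
from h import *
from scipy.optimize import least_squares as L
T=pickle.load(open('pics/top0.pkl','rb'));S=pickle.load(open('pics/scene0.pkl','rb'))
def fit(c,lo,hi,roi,z,r0,cx):
    m=cv2.inRange(cv2.cvtColor(c['img'],cv2.COLOR_BGR2HSV),lo,hi)
    k=np.zeros_like(m);x0,y0,x1,y1=roi;k[y0:y1,x0:x1]=m[y0:y1,x0:x1]
    h=np.concatenate([q[:,0] for q in cv2.findContours(k,cv2.RETR_LIST,cv2.CHAIN_APPROX_NONE)[0]])
    W=np.array([plane(c,u,v,z)[:2] for u,v in h]);d=np.hypot(*(W-cx).T);W=W[(abs(d-r0)<.015)]
    s=L(lambda p:np.hypot(*(W-p[:2]).T)-p[2],[*cx,r0],loss='cauchy',f_scale=.001);print(s.x.round(4),len(W),np.median(abs(s.fun)));return s.x[:2]
o=[fit(c,(0,0,150),(180,40,255),roi,.058,.11,np.array([.615,.018])) for c,roi in((T,(205,95,300,175)),(S,(195,205,305,300)))]
for z in(.06,.065,.07,.075):print(z);w=[fit(c,(0,0,0),(180,255,70),roi,z,.065,np.array([.536,-.179])) for c,roi in((T,(292,140,345,190)),(S,(150,192,210,248)))]
yaw=np.radians(10.8);Rz=np.array([[np.cos(yaw),-np.sin(yaw)],[np.sin(yaw),np.cos(yaw)]])
o=np.mean(o,0);print('o',o,'wheel',o+Rz@[-.12,-.18],'clamp',o+Rz@[-.05,.15])
for n,c in(('red',(.50987,-.14021)),('org',(.45509,.21263))):
    u=Rz.T@(np.array(c)-o);print(n,u)
    d=u-(np.array([-.12,-.18]) if n=='red' else np.array([-.05,.15]));print(np.hypot(*d),np.degrees(np.arctan2(d[1],d[0])))
```

```text
[0.6265 0.0208 0.1098] 297 0.0011809846456994344
[0.6303 0.0222 0.1098] 248 0.0016274262949666773
0.06
[ 0.5427 -0.1786  0.0602] 249 0.0022220831321472095
[ 0.5451 -0.1769  0.0617] 192 0.0020772718541522094
0.065
[ 0.5412 -0.1779  0.0599] 255 0.0022465780500695587
[ 0.5441 -0.179   0.0579] 173 0.003883613516239018
0.07
[ 0.5397 -0.1772  0.0597] 257 0.002324965345791588
[ 0.5501 -0.1782  0.0565] 152 0.0054319209998086315
0.075
[ 0.5383 -0.1765  0.0594] 259 0.0022920322994262055
[ 0.552  -0.1766  0.0567] 127 0.003493282360410674
o [0.62840471 0.02151095] wheel [ 0.54425888 -0.17778652] clamp [0.55118315 0.15948497]
red [-0.14673862 -0.13664523]
0.05093711570661785 121.66379685340627
org [-0.13443269  0.22020975]
0.10981023972432145 140.25488633182678
```

Run:
```python
from h import *
T=pickle.load(open('pics/top0.pkl','rb'));S=pickle.load(open('pics/scene0.pkl','rb'))
print('jar lid',plane(T,145+482/3.9,75+395/3.9,.095),plane(S,140+317/3.33,180+42/3.33,.095))
R=np.array([[-.945,.328,0],[.328,.945,0],[0,0,-1]])
print('tool shift to grip',1000*R.T@(np.array([.5105,-.1409,.16])-[.2128,.6137,.2306]))
```

```text
jar lid [ 0.48667777 -0.03497651  0.095     ] [ 0.4711951  -0.03347016  0.095     ]
tool shift to grip [-528.8353 -615.4514   70.6   ]
```

Call:
servo_tool --series '[[[-20,-15,0,0],[-60,-47,0,0],[-103,-80,0,0],[-146,-113,0,0],[-190,-147,0,0],[-233,-180,0,0],[-276,-214,0,0],[-315,-250,0,0],[-343,-290,0,0],[-370,-335,0,0]]]' --grip 1 --newtons 60

```text
time: 1.4
ee_pos: [0.4528, 0.174, 0.2312]
tool_rot: [[-0.945, 0.328, 0.0], [0.328, 0.945, -0.0], [-0.0, -0.0, -1.0]]
force: [1.4, -0.4, -0.3]
finger_gap: 0.0857
```

Call:
servo_tool --series '[[[-28,-50,0,0],[-56,-98,20,0],[-84,-146,40,0],[-112,-195,40,0],[-135,-240,40,0],[-150,-268,40,0],[-159,-280,40,0],[-159,-280,40,0],[-159,-280,40,0]]]'

```text
time: 2.52
ee_pos: [0.5108, -0.1393, 0.1912]
tool_rot: [[-0.945, 0.327, -0.001], [0.327, 0.945, 0.0], [0.001, 0.0, -1.0]]
force: [-0.2, -0.3, 1.0]
finger_gap: 0.0854
```

Run:
```python
from cell import telemetry,cams
from h import *
s=telemetry.state();print(s['time'],s['ee_pos'],np.round(s['tool_rot'],3).tolist(),s['force'])
c=cams.capture("wrist");R=np.array(s['tool_rot']);M=np.array(c['mount'])
c['position']=np.array(s['ee_pos'])+R@M[:3,3];c['orientation']=R@M[:3,:3]
pickle.dump(c,open('pics/w1.pkl','wb'));cv2.imwrite('pics/w1.png',c['img'])
b,_=blobs(c,(0,150,90),(6,255,255),(0,0,512,384),60);print(b)
for q,_ in b:print(plane(c,*q,.126))
```

```text
2.525 [ 0.51075629 -0.13928415  0.19120887] [[-0.945, 0.327, -0.001], [0.327, 0.945, 0.0], [0.001, 0.0, -1.0]] [-0.15428068 -0.33619954  0.95218092]
[([257.3, 185.5], [241, 170, 27, 39, 540]), ([461.1, 285.0], [455, 279, 13, 13, 98])]
[ 0.50018695 -0.13402166  0.126     ]
[ 0.63750849 -0.00159848  0.126     ]
```

View pics/w1.png

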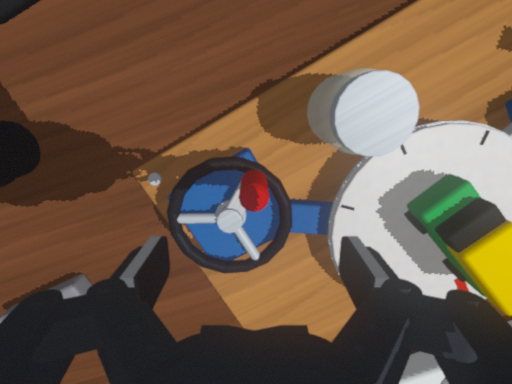

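The wrist view shows the red grip at (254,190), the wheel hub at (231,219), the jar clear at (370,110), and nothing under the open fingers. I refine the grip position.

Run:
```python
from h import *
c=pickle.load(open('pics/w1.pkl','rb'));T=pickle.load(open('pics/top0.pkl','rb'));S=pickle.load(open('pics/scene0.pkl','rb'))
q=(254.5,190)
for z in(.095,.1,.105,.11):print(z,plane(c,*q,z))
print(tri(ray(c,*q),ray(S,194.3,199.5)),tri(ray(c,*q),ray(T,305.9,170.8)))
for z in(.07,.08):print('hub',plane(c,231,219,z),plane(T,145+675/3.9,75+350/3.9,z))
print(tri(ray(c,231,219),ray(T,145+675/3.9,75+350/3.9)),tri(ray(c,231,219),ray(S,140+135/3.33,180+125/3.33)))
```

```text
0.095 [ 0.51214577 -0.14032926  0.095     ]
0.1 [ 0.51064465 -0.13981673  0.1       ]
0.105 [ 0.50914353 -0.1393042   0.105     ]
0.11 [ 0.50764241 -0.13879167  0.11      ]
(array([ 0.51041917, -0.13952669,  0.10060091]), np.float64(0.0004603448015818914)) (array([ 0.49795892, -0.13552935,  0.14255614]), np.float64(0.00022554155852931029))
hub [ 0.5403734 -0.1744859  0.07     ] [ 0.53976565 -0.17981863  0.07      ]
hub [ 0.53658624 -0.1722641   0.08      ] [ 0.53678484 -0.17827878  0.08      ]
(array([ 0.55001512, -0.1826781 ,  0.04059002]), np.float64(0.0044517943326578)) (array([ 0.5439453 , -0.17590523,  0.06024647]), np.float64(0.001464438215799251))
```

Call:
servo_tool --series '[[[0,0,30,0],[0,0,65,0],[0,-1,90,0],[0,-1,99,0],[0,-1,99,0]]]'

```text
time: 3.2
ee_pos: [0.5108, -0.1406, 0.0923]
tool_rot: [[-0.945, 0.327, -0.001], [0.327, 0.945, 0.0], [0.001, 0.0, -1.0]]
force: [-0.1, 0.2, 0.4]
finger_gap: 0.0853
```

Call:
servo_tool --series '[[[0,0,0,0],[0,0,0,0],[0,0,0,0],[0,0,0,0],[0,0,0,0],[0,0,0,0]]]' --grip -1 --newtons 40

```text
time: 3.95
ee_pos: [0.5109, -0.1412, 0.0926]
tool_rot: [[-0.945, 0.328, 0.0], [0.328, 0.945, 0.0], [-0.0, 0.0, -1.0]]
force: [-0.9, 2.1, 6.7]
finger_gap: 0.0226
```

Run:
```python
import numpy as np
for p in(28.4,148.4,268.4):
    print([[round(50*(np.cos(np.radians(p+a))-np.cos(np.radians(p))),1),round(50*(np.sin(np.radians(p+a))-np.sin(np.radians(p))),1),0,0] for a in range(12,121,12)])
```

```text
[[np.float64(-5.9), np.float64(8.6), 0, 0], [np.float64(-13.5), np.float64(15.8), 0, 0], [np.float64(-22.4), np.float64(21.3), 0, 0], [np.float64(-32.2), np.float64(24.8), 0, 0], [np.float64(-42.6), np.float64(26.2), 0, 0], [np.float64(-53.0), np.float64(25.4), 0, 0], [np.float64(-63.0), np.float64(22.4), 0, 0], [np.float64(-72.2), np.float64(17.5), 0, 0], [np.float64(-80.2), np.float64(10.7), 0, 0], [np.float64(-86.6), np.float64(2.4), 0, 0]]
[[np.float64(-4.5), np.float64(-9.4), 0, 0], [np.float64(-7.0), np.float64(-19.6), 0, 0], [np.float64(-7.3), np.float64(-30.0), 0, 0], [np.float64(-5.4), np.float64(-40.3), 0, 0], [np.float64(-1.4), np.float64(-50.0), 0, 0], [np.float64(4.5), np.float64(-58.6), 0, 0], [np.float64(12.1), np.float64(-65.8), 0, 0], [np.float64(21.0), np.float64(-71.3), 0, 0], [np.float64(30.8), np.float64(-74.8), 0, 0], [np.float64(41.2), np.float64(-76.2), 0, 0]]
[[np.float64(10.4), np.float64(0.8), 0, 0], [np.float64(20.4), np.float64(3.8), 0, 0], [np.float64(29.6), np.float64(8.7), 0, 0], [np.float64(37.6), np.float64(15.5), 0, 0], [np.float64(44.0), np.float64(23.8), 0, 0], [np.float64(48.5), np.float64(33.2), 0, 0], [np.float64(51.0), np.float64(43.4), 0, 0], [np.float64(51.2), np.float64(53.8), 0, 0], [np.float64(49.4), np.float64(64.1), 0, 0], [np.float64(45.4), np.float64(73.8), 0, 0]]
```

Call:
servo_tool --series '[[[-6,8.5,0,0],[-13.5,16,0,0],[-22.5,21.5,0,0],[-32,25,0,0],[-42.5,26,0,0],[-53,25.5,0,0],[-63,22.5,0,0],[-72,17.5,0,0],[-80,10.5,0,0],[-86.5,2.5,0,0]]]'

```text
time: 5.2
ee_pos: [0.5947, -0.1674, 0.093]
tool_rot: [[-0.945, 0.328, 0.002], [0.328, 0.945, -0.0], [-0.002, 0.0, -1.0]]
force: [0.8, 2.3, 4.0]
finger_gap: 0.0227
```

Call:
servo_tool --series '[[[-4.5,-9.5,0,0],[-7,-19.5,0,0],[-7.5,-30,0,0],[-5.5,-40,0,0],[-1.5,-50,0,0],[4.5,-58.5,0,0],[12,-66,0,0],[21,-71.5,0,0],[31,-75,0,0],[41,-76,0,0]]]'

```text
time: 6.45
ee_pos: [0.5299, -0.2256, 0.0927]
tool_rot: [[-0.945, 0.328, 0.001], [0.328, 0.945, -0.0], [-0.001, 0.0, -1.0]]
force: [2.9, 4.2, 3.5]
finger_gap: 0.0227
```

Call:
servo_tool --series '[[[10.5,1,0,0],[20.5,4,0,0],[29.5,8.5,0,0],[37.5,15.5,0,0],[44,24,0,0],[48.5,33,0,0],[51,43.5,0,0],[51,54,0,0],[49.5,64,0,0],[45.5,73.5,0,0]]]'

```text
time: 7.7
ee_pos: [0.511, -0.1406, 0.0924]
tool_rot: [[-0.945, 0.327, -0.0], [0.327, 0.945, -0.0], [0.0, -0.0, -1.0]]
force: [1.4, -4.3, 6.2]
finger_gap: 0.0227
```

Run:
```python
from cell import telemetry,cams
import cv2
s=telemetry.state();print(s['time'],s['ee_pos'],s['force'],s['wrist_torque'])
c=cams.capture("scene");cv2.imwrite('pics/s1.png',cv2.resize(c['img'][120:320,130:380],None,fx=2.4,fy=2.4))
```

```text
7.7 [ 0.51096244 -0.14057957  0.09239495] [ 1.39324845 -4.26467515  6.16056141] [-0.89962362 -0.28705479 -0.01054925]
```

View pics/s1.png

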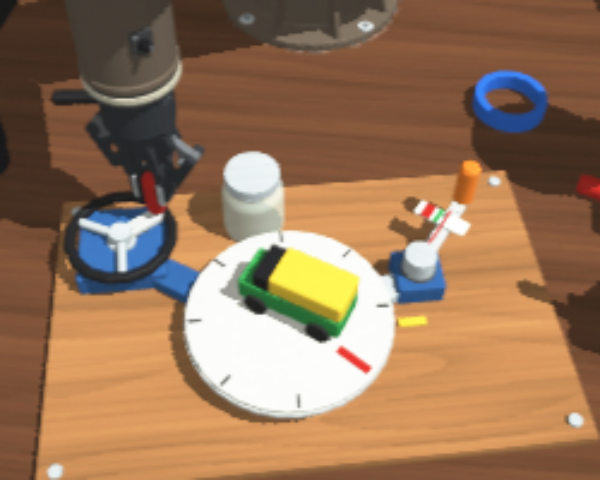

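One turn is done: the arrow moved 45°, to (355,358) in the crop, and the van still stands. Now the second turn.

Call:
servo_tool --series '[[[-6,8.5,0,0],[-13.5,16,0,0],[-22.5,21.5,0,0],[-32,25,0,0],[-42.5,26,0,0],[-53,25.5,0,0],[-63,22.5,0,0],[-72,17.5,0,0],[-80,10.5,0,0],[-86.5,2.5,0,0]]]'

```text
time: 9.0
ee_pos: [0.5945, -0.1667, 0.0927]
tool_rot: [[-0.945, 0.327, 0.001], [0.327, 0.945, -0.0], [-0.001, 0.0, -1.0]]
force: [3.6, 1.3, 9.3]
finger_gap: 0.0229
```

Call:
servo_tool --series '[[[-4.5,-9.5,0,0],[-7,-19.5,0,0],[-7.5,-30,0,0],[-5.5,-40,0,0],[-1.5,-50,0,0],[4.5,-58.5,0,0],[12,-66,0,0],[21,-71.5,0,0],[31,-75,0,0],[41,-76,0,0]]]'

```text
time: 10.25
ee_pos: [0.5298, -0.2254, 0.0925]
tool_rot: [[-0.945, 0.328, 0.0], [0.328, 0.945, -0.0], [-0.0, -0.0, -1.0]]
force: [1.8, -0.2, 8.4]
finger_gap: 0.0231
```

Call:
servo_tool --series '[[[10.5,1,0,0],[20.5,4,0,0],[29.5,8.5,0,0],[37.5,15.5,0,0],[44,24,0,0],[48.5,33,0,0],[51,43.5,0,0],[51,54,0,0],[49.5,64,0,0],[45.5,73.5,0,0]]]'

```text
time: 11.5
ee_pos: [0.511, -0.1406, 0.0924]
tool_rot: [[-0.945, 0.327, -0.0], [0.327, 0.945, -0.0], [0.0, -0.0, -1.0]]
force: [1.0, -3.7, 6.8]
finger_gap: 0.0231
```

Call:
servo_tool --series '[[[0,0,0,0],[0,0,0,0],[0,0,0,0]]]'

```text
time: 11.88
ee_pos: [0.5111, -0.1407, 0.0924]
tool_rot: [[-0.945, 0.327, -0.0], [0.327, 0.945, -0.0], [0.0, -0.0, -1.0]]
force: [1.4, 1.1, 7.5]
finger_gap: 0.0228
```

Call:
servo_tool --series '[[[0,0,0,0],[0,0,0,0],[0,0,0,0],[0,0,0,0],[0,0,-20,0],[0,0,-60,0],[0,0,-95,0],[0,0,-100,0]]]' --grip 1

```text
time: 12.88
ee_pos: [0.5121, -0.1416, 0.1945]
tool_rot: [[-0.945, 0.328, 0.004], [0.328, 0.945, -0.001], [-0.004, 0.0, -1.0]]
force: [0.4, -0.4, 0.5]
finger_gap: 0.0856
```

Call:
servo_tool --series '[[[15,24,0,0],[45,70,0,2],[75,115,0,4],[105,160,0,6],[135,205,0,8],[160,245,0,10],[173,265,0,10],[177,271,0,10],[177,271,0,10],[177,271,0,10]]]' --grip -1 --newtons 120

```text
time: 14.12
ee_pos: [0.4326, 0.172, 0.1921]
tool_rot: [[-0.873, 0.488, -0.0], [0.488, 0.873, -0.0], [0.0, -0.0, -1.0]]
force: [0.7, -1.0, -0.7]
finger_gap: 0.0006
```

Run:
```python
from cell import telemetry,cams
from h import *
s=telemetry.state();print(s['time'],s['ee_pos'],np.round(s['tool_rot'],3).tolist(),s['force'],s['finger_gap'])
c=cams.capture("wrist");R=np.array(s['tool_rot']);M=np.array(c['mount'])
c['position']=np.array(s['ee_pos'])+R@M[:3,3];c['orientation']=R@M[:3,:3]
S=cams.capture("scene");b,_=blobs(S,(8,200,150),(20,255,255),(310,180,340,215));print(b)
w,_=blobs(c,(8,200,150),(20,255,255),(0,0,512,384),60);print(w)
for q,_ in w:print(tri(ray(c,*q),ray(S,*b[0][0])))
cv2.imwrite('pics/w2.png',np.hstack([cv2.resize(c['img'],(400,300)),cv2.resize(S['img'],(400,300))]))
```

```text
14.125 [0.43262813 0.17197106 0.19209495] [[-0.873, 0.488, -0.0], [0.488, 0.873, -0.0], [0.0, -0.0, -1.0]] [ 0.74328024 -1.00183289 -0.70822864] 0.0005585237685485556
[([323.4, 197.5], [320, 190, 9, 15, 85])]
[([309.2, 185.5], [291, 166, 35, 40, 826])]
(array([0.45726876, 0.21260184, 0.08426816]), np.float64(0.0023478773917525717))
```

View pics/w2.png

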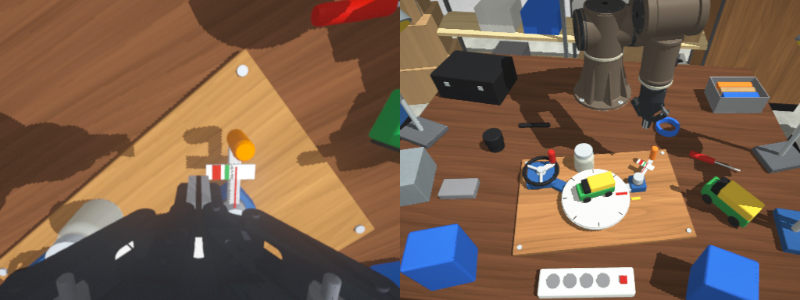

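The scene shows the arrow now turned 90° and pointing right, so two turns are done; the orange grip is untouched. The wrist view shows the gauge plate inboard of the grip and the fingers outboard of it. I descend beside the post.

Call:
servo_tool --series '[[[4,0,30,0],[4,0,65,0],[4,0,95,0],[4,0,106,0],[4,0,106,0]]]'

```text
time: 14.85
ee_pos: [0.4289, 0.1744, 0.0861]
tool_rot: [[-0.873, 0.487, -0.001], [0.487, 0.873, -0.0], [0.001, -0.001, -1.0]]
force: [0.7, 0.2, 0.5]
finger_gap: 0.0003
```

Call:
servo_tool --series '[[[0,4,0,0],[0,9,0,0],[0,14,0,0],[0,17,0,0],[0,20,0,0],[0,20,0,0]]]'

```text
time: 15.6
ee_pos: [0.4387, 0.1924, 0.0863]
tool_rot: [[-0.874, 0.487, -0.0], [0.487, 0.874, -0.0], [0.0, -0.0, -1.0]]
force: [-0.8, -0.4, -0.9]
finger_gap: 0.0002
```

Run:
```python
import numpy as np
for n in(range(2,21,2),range(1,8)):
  print([[round(float(114*np.cos(a)+26.5*np.sin(a)-114),1),round(float(114*np.sin(a)-26.5*np.cos(a)+26.5),1),0,d] for d in n for a in[np.radians(d)]])
```

```text
[[0.9, 4.0, 0, 2], [1.6, 8.0, 0, 4], [2.1, 12.1, 0, 6], [2.6, 16.1, 0, 8], [2.9, 20.2, 0, 10], [3.0, 24.3, 0, 12], [3.0, 28.4, 0, 14], [2.9, 32.4, 0, 16], [2.6, 36.5, 0, 18], [2.2, 40.6, 0, 20]]
[[0.4, 2.0, 0, 1], [0.9, 4.0, 0, 2], [1.2, 6.0, 0, 3], [1.6, 8.0, 0, 4], [1.9, 10.0, 0, 5], [2.1, 12.1, 0, 6], [2.4, 14.1, 0, 7]]
```

Call:
servo_tool --series '[[[1,4,0,2],[1.5,8,0,4],[2,12,0,6],[2.5,16,0,8],[3,20,0,10],[3,24.5,0,12],[3,28.5,0,14],[3,32.5,0,16],[2.5,36.5,0,18],[2,40.5,0,20]]]'

```text
time: 16.85
ee_pos: [0.4558, 0.2283, 0.0861]
tool_rot: [[-0.653, 0.757, -0.002], [0.757, 0.653, -0.001], [0.001, -0.002, -1.0]]
force: [-3.1, -0.7, 2.2]
finger_gap: -0.0003
```

Call:
servo_tool --series '[[[0,0,0,0],[0,0,0,0]]]'

```text
time: 17.1
ee_pos: [0.4562, 0.2283, 0.0862]
tool_rot: [[-0.655, 0.756, -0.001], [0.756, 0.655, -0.0], [0.0, -0.001, -1.0]]
force: [-3.7, 0.4, 1.0]
finger_gap: -0.0001
```

Call:
servo_tool --series '[[[0.5,2,0,1],[1,4,0,2],[1,6,0,3],[1.5,8,0,4],[1.5,8,0,4],[1.5,8,0,4]]]'

```text
time: 17.85
ee_pos: [0.4618, 0.2349, 0.0863]
tool_rot: [[-0.6, 0.8, 0.0], [0.8, 0.6, -0.0], [-0.0, -0.0, -1.0]]
force: [-2.0, -1.0, 1.1]
finger_gap: -0.0
```

```bash
cat > look.py <<'E'
from cell import telemetry,cams
from h import *
import sys
F=[]
for i in range(4):
    s=telemetry.state();F.append(s['force']);S=cams.capture("scene")
F=np.mean(F,0);R=np.array(s['tool_rot']);print(s['time'],s['ee_pos'],'F',F.round(2),'tool',(R.T@F).round(2),'wt',np.round(s['wrist_torque'],2))
pickle.dump(S,open('pics/cur.pkl','wb'))
C=np.array([.5512,.1595]);b,_=blobs(S,(8,200,150),(20,255,255),(260,170,370,240));
for q,st in b:
    p=plane(S,*q,.085);d=p[:2]-C;print(q,st[4],p,np.hypot(*d),'unit ang',np.degrees(np.arctan2(d[1],d[0]))-10.8)
if len(sys.argv)>1:cv2.imwrite('pics/'+sys.argv[1],cv2.resize(S['img'][165:265,270:370],(600,600),interpolation=cv2.INTER_CUBIC))
E
python3 look.py s3.png
```

```text
18.0 [0.46177185 0.23492986 0.08630101] F [-2.03 -0.77  0.4 ] tool [ 0.61 -2.09 -0.4 ] wt [-0.1   0.31  0.01]
[337.1, 205.3] 109 [0.48233824 0.24726975 0.085     ] 0.1115592757646872 unit ang 117.31676711674315
```

View pics/s3.png

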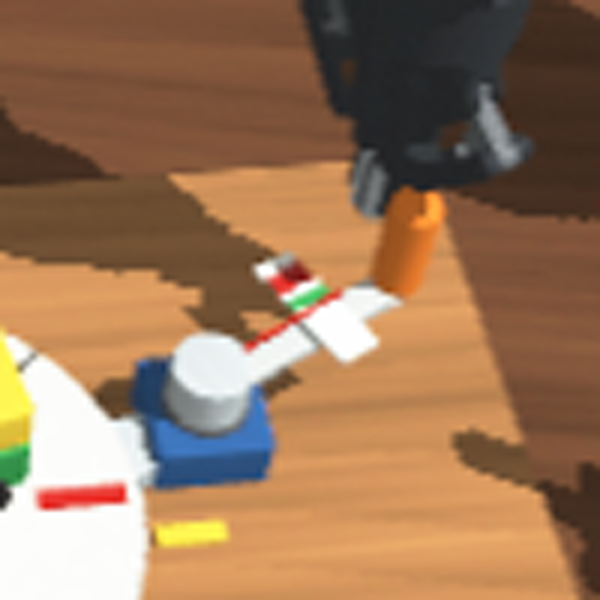

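The crop shows the finger bearing on the orange post (410,240), with the red pointer still short of the green (330,297). The screw is still running free at about 117°. I keep feeling for the stop in small steps.

Call:
servo_tool --series '[[[0.5,2,0,1],[1,4,0,2],[1,6,0,3],[1,6,0,3]]]'

```text
time: 18.55
ee_pos: [0.4661, 0.2396, 0.0863]
tool_rot: [[-0.557, 0.83, 0.0], [0.83, 0.557, 0.0], [0.0, 0.0, -1.0]]
force: [-3.1, 0.3, 0.9]
finger_gap: -0.0004
```

```bash
python3 look.py
```

```text
18.7 [0.46590106 0.23940795 0.08630076] F [-3.04  0.15  0.51] tool [ 1.82 -2.44 -0.51] wt [0.03 0.46 0.01]
[338.6, 206.8] 110 [0.48723741 0.25095419 0.085     ] 0.11160233792629688 unit ang 114.16874205753095
```

Call:
servo_tool --series '[[[0.5,2,0,1],[1,4,0,2],[1,6,0,3],[1,6,0,3]]]'

```text
time: 19.25
ee_pos: [0.4705, 0.2437, 0.0863]
tool_rot: [[-0.513, 0.858, 0.0], [0.858, 0.513, 0.0], [0.0, 0.0, -1.0]]
force: [-3.5, -0.6, 0.6]
finger_gap: 0.0001
```

```bash
python3 look.py
```

```text
19.4 [0.47035526 0.24354549 0.08629172] F [-3.33 -0.04  0.61] tool [ 1.67 -2.88 -0.61] wt [0.02 0.48 0.01]
[339.8, 208.1] 113 [0.49148016 0.25385497 0.085     ] 0.11166610986770596 unit ang 111.53083795564402
```

Call:
servo_tool --series '[[[0.5,2,0,1],[1,4,0,2],[1,6,0,3],[1,6,0,3]]]'

```text
time: 19.95
ee_pos: [0.4752, 0.2476, 0.0863]
tool_rot: [[-0.467, 0.884, 0.0], [0.884, 0.467, 0.0], [0.0, 0.0, -1.0]]
force: [-3.0, 0.2, 0.8]
finger_gap: 0.0001
```

```bash
python3 look.py
```

```text
20.1 [0.47501844 0.24750693 0.08630651] F [-3.06  0.51  0.85] tool [ 1.88 -2.46 -0.85] wt [0.13 0.48 0.07]
[341.2, 209.7] 109 [0.49668533 0.25719284 0.085     ] 0.11187377294338734 unit ang 108.36244045573797
```

Call:
servo_tool --series '[[[0.5,2,0,1],[1,4,0,2],[1,6,0,3],[1,6,0,3]]]'

```text
time: 20.65
ee_pos: [0.4801, 0.2513, 0.0863]
tool_rot: [[-0.42, 0.907, 0.0], [0.907, 0.42, 0.0], [0.0, 0.0, -1.0]]
force: [-3.8, 0.6, 0.3]
finger_gap: -0.0002
```

```bash
python3 look.py
```

```text
20.8 [0.47984376 0.2511933  0.08628163] F [-3.37  0.52  0.51] tool [ 1.9  -2.84 -0.51] wt [ 0.15  0.47 -0.  ]
[342.2, 211.4] 106 [0.50229309 0.25939955 0.085     ] 0.11122862340254983 unit ang 105.28456191426075
```

Call:
servo_tool --series '[[[0.5,2,0,1],[1,4,0,2],[1,6,0,3],[1,6,0,3]]]'

```text
time: 21.35
ee_pos: [0.4846, 0.2547, 0.0862]
tool_rot: [[-0.372, 0.928, -0.001], [0.928, 0.372, -0.0], [0.0, -0.001, -1.0]]
force: [-6.2, 1.0, 2.2]
finger_gap: 0.0001
```

```bash
python3 look.py
```

```text
21.5 [0.48448656 0.2546106  0.08618721] F [-6.55  0.83  1.44] tool [ 3.2  -5.78 -1.43] wt [0.23 0.96 0.01]
[343.3, 212.8] 107 [0.50680956 0.2619453  0.085     ] 0.11164922671619662 unit ang 102.62750352066124
```

The stop has been met: torque is about 0.63 N·m and rising. It needs about 5° more.

Call:
servo_tool --series '[[[0.5,2,0,1],[1,4,0,2],[1,6,0,3],[1.5,8,0,4],[2,10,0,5],[2,10,0,5]]]'

```text
time: 22.3
ee_pos: [0.492, 0.2599, 0.0859]
tool_rot: [[-0.289, 0.957, -0.003], [0.957, 0.289, -0.001], [-0.0, -0.003, -1.0]]
force: [-10.2, -0.2, 2.2]
finger_gap: -0.0002
```

```bash
python3 look.py s4.png
```

```text
22.45 [0.49187982 0.25979359 0.08588614] F [-11.4   -0.45   2.23] tool [  2.87 -11.05  -2.19] wt [0.05 1.66 0.05]
[344.6, 214.9] 112 [0.51361421 0.26479817 0.085     ] 0.11180517334758218 unit ang 98.84383201383594
```

View pics/s4.png

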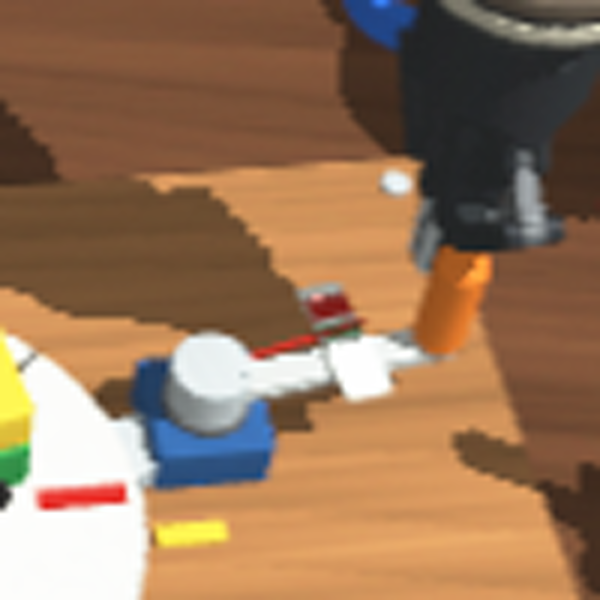

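The pointer is at the green (352,330). Force and angle agree on about 0.12–0.13 rad. I add 1° for margin and hold about 2.5 s.

Call:
servo_tool --series '[[[0.5,1,0,0.5],[0.5,2,0,1],[0.5,2,0,1],[0.5,2,0,1],[0.5,2,0,1],[0.5,2,0,1],[0.5,2,0,1],[0.5,2,0,1],[0.5,2,0,1],[0.5,2,0,1]]]'

```text
time: 23.75
ee_pos: [0.4934, 0.2608, 0.0858]
tool_rot: [[-0.273, 0.962, -0.003], [0.962, 0.273, -0.001], [-0.0, -0.004, -1.0]]
force: [-12.2, -0.4, 3.2]
finger_gap: 0.0
```

```bash
python3 look.py s5.png
```

```text
23.9 [0.49340718 0.26076381 0.08582681] F [-11.81  -0.31   3.25] tool [  2.93 -11.46  -3.21] wt [-0.07  1.83  0.07]
[344.7, 215.5] 110 [0.51561219 0.26488445 0.085     ] 0.11123117727309531 unit ang 97.85957133984206
```

Call:
servo_tool --series '[[[0,0,0,0],[0,0,0,0],[0,0,0,0],[0,0,0,0],[0,0,0,0],[0,0,0,0],[0,0,0,0],[0,0,0,0],[0,0,0,0],[0,0,0,0]]]'

```text
time: 25.2
ee_pos: [0.4934, 0.2607, 0.0858]
tool_rot: [[-0.273, 0.962, -0.003], [0.962, 0.273, -0.001], [-0.0, -0.004, -1.0]]
force: [-11.6, -0.2, 2.6]
finger_gap: -0.0001
```

```bash
python3 look.py
```

```text
25.35 [0.49340801 0.26076675 0.08580393] F [-11.52  -0.4    2.84] tool [  2.76 -11.2   -2.8 ] wt [-0.09  1.8   0.  ]
[344.7, 215.4] 112 [0.51527553 0.26491454 0.085     ] 0.1113678219354198 unit ang 98.01871902605488
```

In the band by both measures (force 0.124, angle 0.145 rad). One more degree centres it, then another hold.

Call:
servo_tool --series '[[[0.5,1,0,0.5],[0.5,2.5,0,1],[0.5,2.5,0,1],[0.5,2.5,0,1],[0.5,2.5,0,1],[0.5,2.5,0,1],[0.5,2.5,0,1],[0.5,2.5,0,1],[0.5,2.5,0,1],[0.5,2.5,0,1]]]'

```text
time: 26.65
ee_pos: [0.4954, 0.2618, 0.0857]
tool_rot: [[-0.256, 0.967, -0.004], [0.967, 0.256, -0.001], [-0.0, -0.004, -1.0]]
force: [-13.9, 0.1, 2.4]
finger_gap: -0.0001
```

```bash
python3 look.py s6.png
```

```text
26.8 [0.49541971 0.26187234 0.08577279] F [-13.49  -0.21   2.55] tool [  3.25 -13.1   -2.5 ] wt [-0.04  2.1   0.04]
[345.0, 216.2] 112 [0.51789145 0.26547278 0.085     ] 0.11108415903273264 unit ang 96.64857302011845
```

Call:
servo_tool --series '[[[0,0,0,0],[0,0,0,0],[0,0,0,0],[0,0,0,0],[0,0,0,0],[0,0,0,0],[0,0,0,0],[0,0,0,0],[0,0,0,0],[0,0,0,0]]]'

```text
time: 28.1
ee_pos: [0.4954, 0.2619, 0.0858]
tool_rot: [[-0.256, 0.967, -0.004], [0.967, 0.256, -0.001], [-0.0, -0.004, -1.0]]
force: [-12.8, 0.2, 3.6]
finger_gap: -0.0001
```

View pics/s6.png

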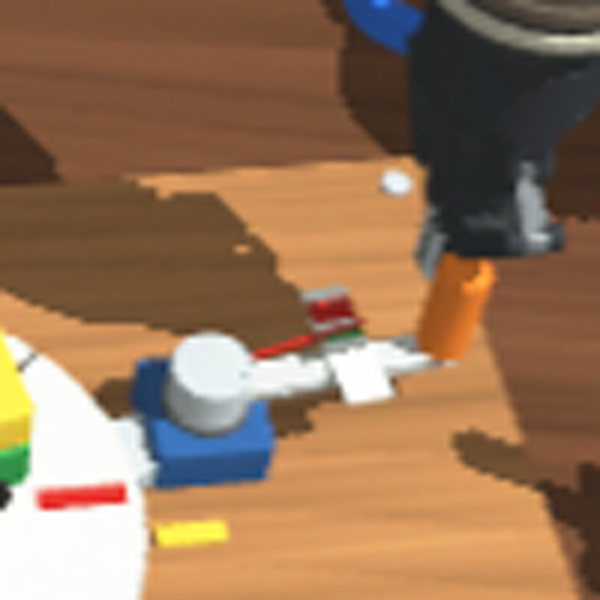

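The pointer (338,338) stands over the green with the red beyond it at (330,308). Torque is about 1.4 N·m and steady. I back off gently and then lift clear.

Call:
servo_tool --series '[[[0,-3,0,0],[-1,-6,0,0],[-1,-9,0,0],[-1,-12,0,0],[-1,-15,0,0],[-1,-18,0,0],[-1,-22,0,0],[-1,-27,0,0],[0,-34,0,0],[0,-42,0,0]]]'

```text
time: 29.35
ee_pos: [0.4564, 0.2516, 0.0863]
tool_rot: [[-0.257, 0.966, 0.0], [0.966, 0.257, 0.0], [0.0, 0.0, -1.0]]
force: [0.3, -1.1, -0.1]
finger_gap: -0.0006
```

Call:
servo_tool --series '[[[0,0,0,0],[0,-2,-20,0],[0,-2,-60,0],[0,-2,-100,0],[0,-2,-120,0],[0,-2,-120,0],[0,-2,-120,0],[0,-2,-120,0]]]'

```text
time: 30.35
ee_pos: [0.4544, 0.2509, 0.2053]
tool_rot: [[-0.257, 0.966, -0.001], [0.966, 0.257, -0.001], [-0.0, -0.002, -1.0]]
force: [-0.4, -0.5, -0.8]
finger_gap: -0.0001
```

```bash
python3 look.py
python3 - <<'E'
from cell import cams
from h import *
T=cams.capture('top');S=pickle.load(open('pics/cur.pkl','rb'));S0=pickle.load(open('pics/scene0.pkl','rb'));T0=pickle.load(open('pics/top0.pkl','rb'))
R=((0,150,90),(6,255,255))
print('red',blobs(S0,*R,(180,180,210,220))[0],blobs(S,*R,(180,180,210,220))[0],blobs(T,*R,(290,155,325,190))[0])
cv2.imwrite('pics/end.png',np.hstack([S['img'][150:320,90:480],T['img'][60:230,130:380]]))
E
```

```text
30.5 [0.45465218 0.25098402 0.20563771] F [-0.02 -0.24 -0.13] tool [-0.22 -0.08  0.13] wt [-0.03  0.01  0.02]
[341.7, 212.2] 92 [0.50515517 0.25782435 0.085     ] 0.10857165810622287 unit ang 104.29347083232146
red [([194.3, 199.5], [189, 191, 11, 19, 153])] [([194.0, 199.3], [189, 191, 11, 18, 149])] [([306.1, 171.0], [302, 166, 9, 11, 69])]
```

View pics/end.png

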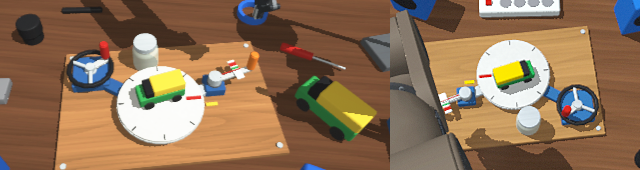

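The handle sprang back to about 105° (x ≈ -78 mm, tight). The red crank is within a pixel of its start, the arrow is 90° on, the van is upright, and the arm is clear. Handing in.

```bash
python3 -c "
from cell import r
print(r.job_done())"
```

```text
the job is handed in; nothing more can be done
None
```

I turned the handwheel two full turns clockwise and tightened the clamp to its stop. I then held it in the green band and let the handle spring back. The job was handed in at about 30 s; it reports no verdict.

- **Handwheel:** the crank grip came back to within half a pixel of its starting place, and the turntable arrow stands 90° from where it began. Both match two full turns.
- **Clamp:** the stop came at about 106° counterclockwise from the unit's x axis. I held the handle still for about 1.3 s, then added 1° and held about 1.5 s more.
- **Wind-up:** at the final hold the wrist force gave about 0.14 rad and the handle angle about 0.17 rad. They disagree slightly, but both lie in the green band, and neither came near the red.
- **After release:** the handle rests at about 104–105°, so its grip is roughly 78 mm back along the unit's x axis, inside the 108 mm limit. The wrist force is near zero and the arm is clear.
- **Other things:** the last pictures show the van upright near the turntable's centre and nothing visibly moved. I judged this by eye, did not measure it, and not every bench item was in those crops.

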